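# Open the dowel tub's squeeze-and-turn safety cap

## Robot

A 7-joint arm with a two-finger parallel gripper is mounted at the origin on a cart in front of the work surface, level with it; the furniture and walls round the work are solid. World frame = base frame: x ahead of the robot, y to its left, z up, the work surface at z = 0. Lengths are in m, angles in rad, forces in N, time in s.
With the tool pointing down it reaches from about 0.4 to 0.75 m from the base axis. Payload 19.5 kg.
Tool frame: the origin (TCP) lies midway between the tips of the shut fingers; the grasp point (between the pads) lies tcp_to_grasp behind it (tcp_to_grasp is the distance from the TCP to the grasp point, in m); z points along the fingers, y is the direction in which the jaws open and shut (so a half turn about z gives the same grasp; the last joint's range is limited). The gripper opens to 85 mm and grips with 20 to 120 N. Pads are 22 mm wide; open, the fingers measure 114 mm over their backs; the gripper's body (76 mm by 85 mm) begins 54 mm behind the grasp point. The pads swing forward as they close: fully open they stand 13 mm farther back than shut.
Start: joints at [-1.371, 0.707, -0.028, 1.485, 0.022, 0.951, -0.075], TCP at [0.138, 0.558, 0.231] pointing down, gripper open.
Joint ranges: [-2.71, 2.71], [-0.32, 2.16], [-1.57, 1.52], [0, 2.45], [-1.46, 4.6], [0, 2.02], [-2.83, 2.83]. Speed limits (rad/s): [1.89, 1.89, 2.57, 2.57, 3.01, 3.01, 3.01].

## Interface

Orientations are given as a rotation vector (axis times angle).
In Python, from workcell import state, read_camera, sign_off, tcp_to_grasp gives the robot as it stands.
- The arm moves only by the shell command python3 -m creep 'ROWS' [FORCE]. ROWS is JSON, a list that holds one entry, the list of rows, each a list of 7 numbers: the turn, a rotation vector about the tool's x, y, z in rad, then the shift along the tool's x, y, z in mm, then the finger opening in mm, from 0 to 85.4. In form: [[[ax, ay, az, dx, dy, dz, jaw], ...]]. A call has 1 to 20 rows; each row shifts and turns the commanded pose from where the row before left it, along the tool's axes as they then stand; what a row does not reach is not made up. A row lasts 1/8 s, in which the tool goes at most 62.5 mm and 10.7 degrees, less where a joint would pass 70% of its speed; a pose out of reach is approached as far as the arm can. A call with a gripper value outside its range is refused whole. The fingers move at their own pace and stop on an object; FORCE is the grip in N (left out, the last holds). Time passes only in rows, so rows that do not move let the fingers close. It gives the time, the measured TCP pose, the force and the opening at its end, in the units of the state.
- state(): the state, without advancing time (a new reading comes with each control period).
- read_camera(name): name is "scene" or "top" or "wrist"; returns a dict with "pixels" (480x640x3 uint8, red, green, blue), "fx", "fy", "cx", "cy" (pixels), "xyz" and "attitude" of the camera in the world. Camera axes: x right, y down, z forward; pixel columns grow to the right and rows downward; lengths in m; the calibration is good to about 2 mm. A picture is of the moment at which its call begins. There is no depth.
- sign_off(): hands the job in, once; it reports no verdict.
The state is a dict: "t": time; "q": joint angles; "joint_velocities": joint speeds; "effort": joint torques, N m; "ee_pos": TCP position; "tcp_rot": TCP orientation; "force": force on the tool from outside, world axes, zero at the start; "moment": the same for the moment, N m; "grip_width": opening from 0.0 (shut) to 1.0 (fully open).
Only numpy, scipy, OpenCV 4.12 (cv2) and the standard library are available. Lean on these libraries where they do the work, as an engineer would, in place of code of your own. Each camera call takes 0.05 s, during which the arm holds its last target.

## Task

Open the white tub of dowel pins: squeeze the two black side tabs of its red cap inward and, keeping them squeezed, turn the cap counter-clockwise (seen from above) until you feel it come up against its stop, without forcing it. Then lift the cap straight off and set it down, not drop it, right way up and flat in the blue tray, let go of it, and leave the cork block, the wooden block and the tape measure where they are.

Things in the scene. Friction and masses are not known exactly. Their poses are not given: they have to be found in the camera images.
- tub: White tub, 68 mm across, fixed in a 94 x 94 x 24 mm wooden block screwed to the bench; it cannot move. Origin on the bench on its axis, z up. Its flat shoulder is 62 mm above the bench; a round neck 34 mm across stands on it up to 97 mm, under the cap. More than 35 N on the neck's stop, lugs or posts (turning on against them, pulling at the lugs) breaks them.
- tub_shoulder (a point): Centre of the tub's shoulder, 62 mm above the bench; axes as the tub's. Two pairs of white posts, up to 9 mm above the shoulder and 27 to 33 mm from the axis, at the tub's +y and -y sides, stand 1.5 mm to either side of the cap's two tabs and block all turning until both tabs are squeezed in.
- neck_top (a point): Centre of the neck's top, 97 mm above the bench. Hidden lugs on the neck let the cap rise only 3 mm until it is turned counter-clockwise to its stop, 40 to 85 degrees from the locked start: where differs each time and is found only by feel. Up to the stop it turns almost without resistance; it comes off freely anywhere in the last 5 degrees before the stop.
- cap_centre (a point): Centre of the red round cap (49 mm across, 62 mm over the tabs, 38 mm high, about 85 g), 19 mm above its underside; z is its axis. Locked, its underside is 63 mm above the bench. Black tabs 14 mm wide at its +y and -y sides, flat outer faces 31 mm from the axis, 1 to 36 mm above the underside. Squeeze along y with the fingertips 11 mm or more above the underside, to pass over the posts.
- tab_a (a joint): Travel of the tab on the cap's +y side: 0 out, 0.006 m fully squeezed in. A spring presses it out with 4 N at 0 and 10 N at 0.006. From about 0.005 on it passes the posts.
- tab_b (a joint): The same for the tab on the cap's -y side.
- tray: Flat blue tray, 120 x 120 mm outside, rim 14 mm high, walls and floor 3 mm thick, fixed on the bench. Origin on the bench at its centre; its x and y axes run along its sides. The cap goes anywhere flat on its floor.
- cork_centre (a point): Centre of a cork sanding block, 65 x 110 x 29 mm, lying on the bench. Leave it alone.
- block_centre (a point): Centre of a rounded wooden block, 46 x 82 x 30 mm, lying on the bench. Leave it alone.
- tape_centre (a point): Centre of a grey and red tape measure, 64 x 103 x 36 mm, lying on the bench. Leave it alone.
Not all that is in view belongs to the job. What is shaped like the part that bears cap_centre but green is not meant.

How it is judged:
On the way, in this order (a step that is already met when the one before it is completed fails the run):
1. both tabs are squeezed in by the fingers while the cap is still in its locked position (value of joint each of tab_a, tab_b above 0.004 m and contact force between the fingers and cap above 2 N and angle between the x axis of cap_centre and the x axis of tub, either way round below 0.25 rad and z of cap_centre in the frame of tub below 0.088 m), for 0.1 s.
2. the cap, still on its neck, has been turned at least 32 degrees (angle between the x axis of cap_centre and the x axis of tub, either way round above 0.56 rad and z of cap_centre in the frame of tub below 0.088 m and horizontal distance between cap_centre and tub below 0.006 m), for 0.1 s.
At the end, for the whole second after the job is handed in: The cap stands flat on the tray's floor, inside the rim, right way up (within 6 degrees), released and at rest (x of cap_centre in the frame of tray between -0.035 and 0.035 m and y of cap_centre in the frame of tray between -0.035 and 0.035 m and z of cap_centre in the frame of tray between 0.018 and 0.026 m and angle between cap_centre's own z axis and vertical below 0.1 rad and angular speed of cap below 0.1 rad/s); the robot touches nothing.
It fails at once if more than 35 N between the cap and the neck's stop, lugs and posts (contact force between cap and neck above 35 N).
It fails at once if the cap was dropped (in the air, held by nothing, more than 30 mm above the tray's floor) (contact force between cap and anything else below 0.01 N and z of cap_centre in the frame of tray above 0.052 m and horizontal distance between cap_centre and tub above 0.03 m).
It fails at once if the cork block was moved more than 20 mm (distance of cork_centre from where it was at the start of the episode above 0.02 m).
It fails at once if the wooden block was moved more than 20 mm (distance of block_centre from where it was at the start of the episode above 0.02 m).
It fails at once if the tape measure was moved more than 20 mm (distance of tape_centre from where it was at the start of the episode above 0.02 m).
It also fails if it takes over 64 s, if anything falls off the work surface, if the arm or the gripper's body presses on something with over 40 N, if the wrist force passes 120 N, or if a joint passes its speed limit or range.

## Working session

There is one attempt and no reset: what is moved stays moved. The work goes in short steps, Python scripts to look and compute and a shell command to move; the robot and the scene stay as the last step left them, time stands still between calls to the robot, and variables do not carry over. Pictures are saved under pics/ and viewed, and the job is handed in when it is done.

```bash
mkdir -p pics; ls; python3 - <<'E'
from workcell import *
import cv2
s=state();print(s,tcp_to_grasp)
for n in("scene","top","wrist"):
    c=read_camera(n);cv2.imwrite(f"pics/{n}0.png",c["pixels"][:,:,::-1]);print(n,c["fx"],c["cx"],c["cy"],c["xyz"],c["attitude"])
E
```

```text
pics
{'t': 0.0, 'q': array([-1.37069834,  0.70713406, -0.02764768,  1.48502029,  0.02196843,
        0.95092128, -0.07546977]), 'joint_velocities': array([-6.81297679e-05,  5.95149429e-04, -8.71655607e-04,  1.14838314e-03,
        7.66253838e-04,  2.21556227e-04, -8.44725485e-04]), 'effort': array([-1.40905500e-03, -8.83216238e+01,  1.23406559e+00, -2.36185634e+01,
        1.68198568e-02,  6.16853416e-03, -1.10006664e-05]), 'ee_pos': array([0.13759446, 0.55799976, 0.23080434]), 'tcp_rot': array([-3.78817207e-01, -3.11852032e+00,  1.84287569e-03]), 'force': array([-0.1899442 ,  0.42724083,  0.29619678]), 'moment': array([-0.01893388, -0.01916127,  0.03125619]), 'grip_width': 1.0014585905456472} 0.0187
scene 464.9728413987037 317.39426130379104 236.80160709024256 [ 0.02461365 -0.84581199  0.63503374] [-2.02936212  0.70581881 -0.37750523]
top 487.9717197433658 313.2604619501845 234.8036892411996 [ 0.44028941 -0.13219458  1.05078204] [-2.14790372  2.14892366 -0.10206298]
wrist 405.8895000829649 311.3760021204825 243.95767614679954 [0.07005234 0.57355243 0.37275488] [2.29267375 1.79615066 0.2477391 ]
```

View pics/scene0.png

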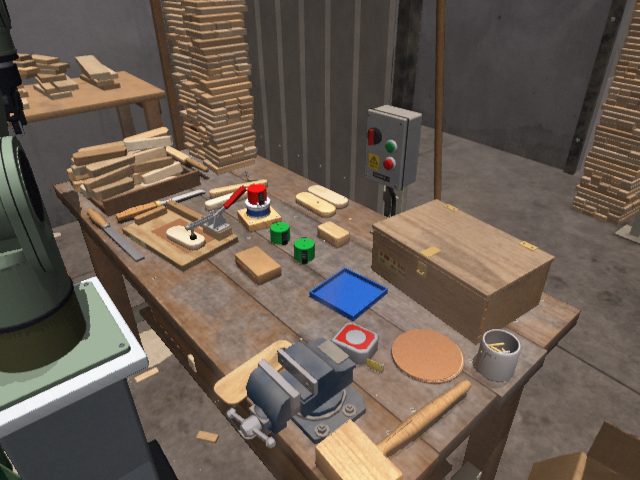

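View pics/top0.png

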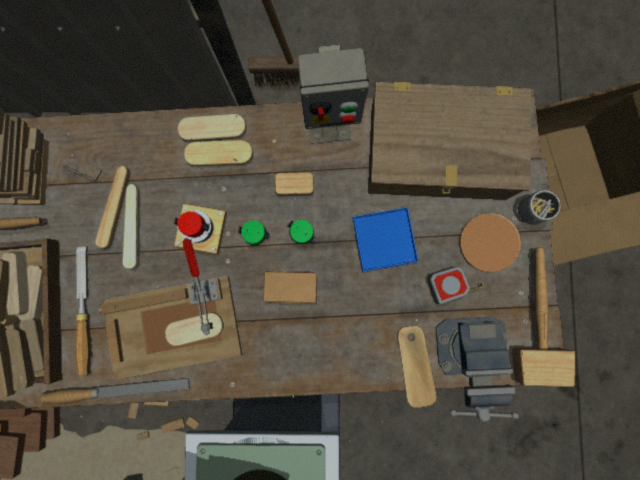

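View pics/wrist0.png

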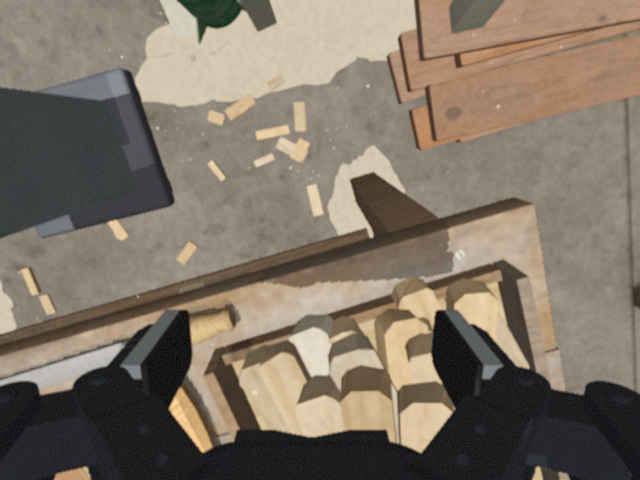

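Top view: cap at (191,223) in its block, blue tray at (385,239), green decoys at (253,232) and (302,231). A toggle clamp with a red handle stands at (190,258), next to the cap. Zooming in.

```bash
cat > h.py <<'E'
from workcell import *
import cv2, numpy as np
from scipy.spatial.transform import Rotation as R
def ray(c,uv):
    d=np.array([(uv[0]-c["cx"])/c["fx"],(uv[1]-c["cy"])/c["fy"],1.]);return R.from_rotvec(c["attitude"]).apply(d)
def onz(c,uv,z):
    d=ray(c,uv);o=np.array(c["xyz"]);return o+d*(z-o[2])/d[2]
def proj(c,p):
    q=R.from_rotvec(c["attitude"]).inv().apply(np.array(p)-c["xyz"]);return q[:2]/q[2]*[c["fx"],c["fy"]]+[c["cx"],c["cy"]]
def crop(n,x0,y0,x1,y1,k,f):
    c=read_camera(n);i=c["pixels"][y0:y1,x0:x1,::-1];cv2.imwrite("pics/"+f,cv2.resize(i,None,fx=k,fy=k,interpolation=cv2.INTER_CUBIC));return c
def tri(c1,u1,c2,u2):
    d1,d2=ray(c1,u1),ray(c2,u2);o1,o2=np.array(c1["xyz"]),np.array(c2["xyz"])
    t=np.linalg.lstsq(np.c_[d1,-d2],o2-o1,rcond=None)[0];a,b=o1+t[0]*d1,o2+t[1]*d2;return (a+b)/2,np.linalg.norm(a-b)
E
python3 - <<'E'
from h import *
c=crop("top",140,190,260,290,6,"topc.png")
s=crop("scene",170,160,290,260,6,"scenec.png")
im=c["pixels"];hsv=cv2.cvtColor(im,cv2.COLOR_RGB2HSV)
m=((hsv[...,0]<8)|(hsv[...,0]>172))&(hsv[...,1]>180)&(hsv[...,2]>70)
n,l,st,ce=cv2.connectedComponentsWithStats(m.astype(np.uint8))
for i in range(1,n):
    if st[i,4]>60: print(st[i],ce[i],onz(c,ce[i],.101))
b=((hsv[...,0]>100)&(hsv[...,0]<125)&(hsv[...,1]>180)&(hsv[...,2]>60)).astype(np.uint8)
cs=max(cv2.findContours(b,0,2)[0],key=cv2.contourArea);r=cv2.minAreaRect(cs);print(r,onz(c,r[0],.010));bp=np.array([onz(c,q,.014)[:2] for q in cv2.boxPoints(r)]);print(bp)
for n,p in dict(cork=(290,288),block=(294,183),tape=(450,286),g1=(253,232),g2=(302,231)).items(): print(n,onz(c,p,.03))
E
```

```text
[177 212  26  24 462] [189.50865801 223.20779221] [0.57773078 0.13603292 0.101     ]
[183 239  16  38 293] [190.62798635 257.66894198] [0.5094295  0.13168077 0.101     ]
[435 271  31  29 290] [449.48275862 283.74482759] [ 0.45877097 -0.37129166  0.101     ]
((384.9226379394531, 239.15126037597656), (54.913917541503906, 56.06928253173828), 80.21759033203125) [ 0.55539131 -0.2600471   0.01      ]
[[ 0.60319521 -0.19128454]
 [ 0.62352711 -0.30977113]
 [ 0.50737978 -0.32686876]
 [ 0.48727428 -0.2100019 ]]
cork [ 0.4511648  -0.05886144  0.03      ]
block [ 0.67421958 -0.06593513  0.03      ]
tape [ 0.45551334 -0.39007892  0.03      ]
g1 [0.56887667 0.02030468 0.03      ]
g2 [ 0.57078801 -0.08342938  0.03      ]
```

View pics/topc.png

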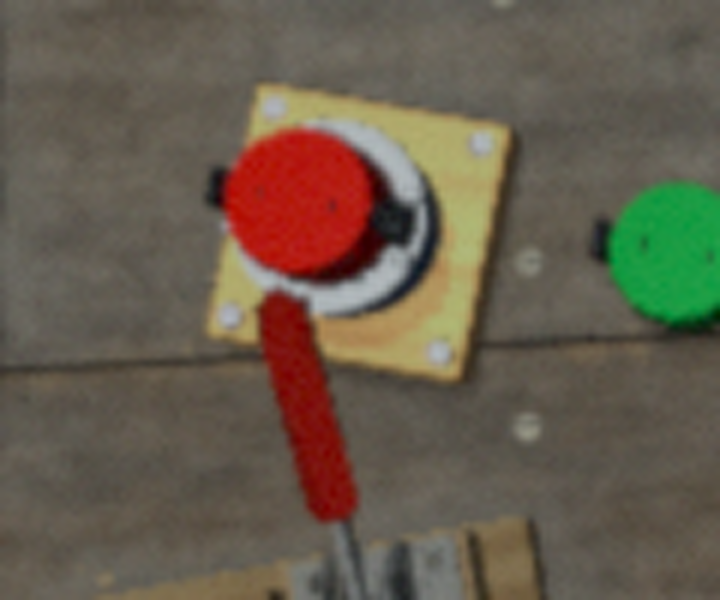

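View pics/scenec.png

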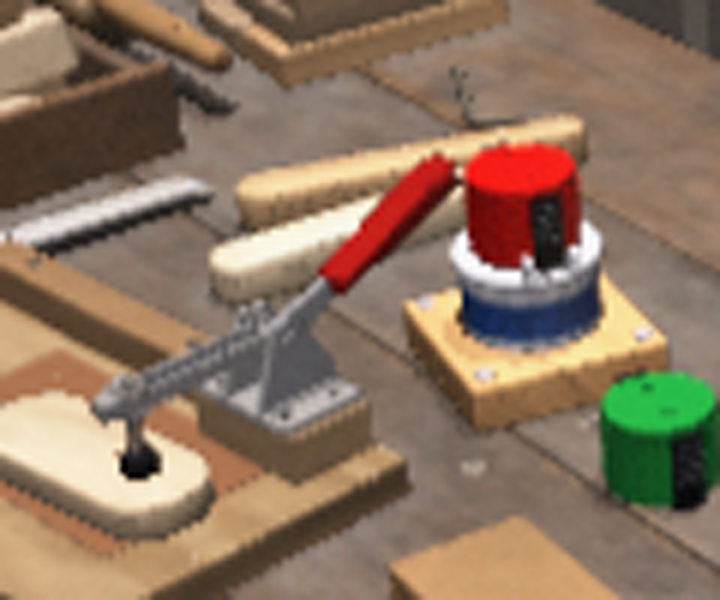

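```bash
python3 - <<'E'
from h import *
c=read_camera("top");s=read_camera("scene")
T=lambda u,v:(u/6+140-.4,v/6+190-.4); S=lambda u,v:(u/6+170-.4,v/6+160-.4)
print("tip",tri(c,T(283,300),s,S(441,163)))
print("tipnear edge",[onz(c,T(283,293),z) for z in(.1,.12,.14)])
print("base",tri(c,T(338,515),s,S(335,285)))
print("captop",onz(c,T(298,201),.101), tri(c,T(298,201),s,S(524,165)))
C=np.array([onz(c,T(*p),.024)[:2] for p in((258,85),(512,127),(463,380),(208,335))]);print(C,C.mean(0))
for a,b in((0,1),(3,2),(1,2),(0,3)):
    d=C[b]-C[a];print(np.degrees(np.arctan2(d[1],d[0])),np.linalg.norm(d))
a=onz(c,T(217,187),.085);b=onz(c,T(398,222),.099);d=a-b;print(np.degrees(np.arctan2(d[1],d[0])),d)
E
```

```text
tip (array([0.54237293, 0.13787297, 0.11280045]), np.float64(0.0032873485192085107))
tipnear edge [array([0.54753385, 0.14081109, 0.1       ]), array([0.54527793, 0.13506833, 0.12      ]), array([0.54302201, 0.12932557, 0.14      ])]
base (array([0.47648924, 0.12499083, 0.08061611]), np.float64(0.002452330824953493))
captop [0.57794747 0.13652171 0.101     ] (array([0.57882363, 0.13589322, 0.10132258]), np.float64(0.002135496593690087))
[[0.63113993 0.17405674]
 [0.61559904 0.08224248]
 [0.52504931 0.09759481]
 [0.54115491 0.18894618]] [0.5782358  0.13571005]
-99.60708485812513 0.09312023136622655
-99.99871334781095 0.09276024924587226
170.37724587244378 0.0918419633819554
170.60463384517016 0.09120855211670015
77.88930962409496 [ 0.0139307   0.06492179 -0.014     ]
```

```bash
cat >> h.py <<'E'
def rel(p,yaw):
    """tool-frame turn about z (deg) and shift (mm) (shift in current tool axes) to reach point p with tool y at world yaw"""
    s=state();r=R.from_rotvec(s["tcp_rot"]);M=r.as_matrix()
    cur=np.degrees(np.arctan2(M[1,1],M[0,1]))
    d=M.T@(np.array(p)-s["ee_pos"])*1000
    print("t",round(s["t"],2),"pos",s["ee_pos"].round(4),"tooly yaw",cur.round(2),"tilt axis z",M[:,2].round(3),"shift now-axes",d.round(1),"tool z turn rad",np.radians(-((yaw-cur+180)%360-180)).round(4),"q",s["q"].round(2),"F",s["force"].round(1),"M",s["moment"].round(2),"w",round(s["grip_width"]*85.4,1))
E
python3 -c "
from h import *
rel([.578,.136,.231],80.2);rel([.578,.136,.231],-99.8)"
```

```text
t 0.35 pos [0.1377 0.5582 0.2312] tooly yaw 76.14 tilt axis z [-0. -0. -1.] shift now-axes [-5.286e+02 -3.045e+02  3.000e-01] tool z turn rad -0.0708 q [-1.37  0.71 -0.03  1.48  0.02  0.95 -0.08] F [0.1 0.6 0.2] M [ 0.05 -0.02 -0.03] w 85.5
t 0.35 pos [0.1377 0.5582 0.2312] tooly yaw 76.14 tilt axis z [-0. -0. -1.] shift now-axes [-5.286e+02 -3.045e+02  3.000e-01] tool z turn rad 3.0708 q [-1.37  0.71 -0.03  1.48  0.02  0.95 -0.08] F [0.1 0.6 0.2] M [ 0.05 -0.02 -0.03] w 85.5
```

```bash
python3 -m creep '[[[0,0,0,-44,-25.4,0,85],[0,0,0,-44,-25.4,0,85],[0,0,0,-44,-25.4,0,85],[0,0,0,-44,-25.4,0,85],[0,0,0,-44,-25.4,0,85],[0,0,0,-44,-25.4,0,85],[0,0,0,-44,-25.4,0,85],[0,0,0,-44,-25.4,0,85],[0,0,0,-44,-25.4,0,85],[0,0,0,-44,-25.4,0,85],[0,0,0,-44,-25.4,0,85],[0,0,0,-44,-25.4,0,85]]]' 20
python3 -m creep '[[[0,0,0.18,0,0,0,85],[0,0,0.18,0,0,0,85],[0,0,0.18,0,0,0,85],[0,0,0.18,0,0,0,85],[0,0,0.18,0,0,0,85],[0,0,0.18,0,0,0,85],[0,0,0.18,0,0,0,85],[0,0,0.18,0,0,0,85],[0,0,0.18,0,0,0,85],[0,0,0.18,0,0,0,85],[0,0,0.18,0,0,0,85],[0,0,0.18,0,0,0,85],[0,0,0.18,0,0,0,85],[0,0,0.18,0,0,0,85],[0,0,0.18,0,0,0,85],[0,0,0.18,0,0,0,85],[0,0,0.18,0,0,0,85],[0,0,0.01,0,0,0,85]]]'
python3 -c "
from h import *
rel([.578,.136,.231],-99.8)
c=read_camera('wrist');cv2.imwrite('pics/w1.png',c['pixels'][:,:,::-1])
c=read_camera('top');cv2.imwrite('pics/t1.png',c['pixels'][:,:,::-1])"
```

```text
t: 1.85
ee_pos: [0.5784, 0.1345, 0.2314]
tcp_rot: [0.379, 3.119, 0.0]
force: [0.7, 0.6, 0.6]
grip_width: 0.994
t: 4.1
ee_pos: [0.5772, 0.1361, 0.2311]
tcp_rot: [3.13, -0.266, -0.0]
force: [-0.2, -0.2, 0.4]
grip_width: 0.996
t 4.1 pos [0.5772 0.1361 0.2311] tooly yaw -99.71 tilt axis z [-0. -0. -1.] shift now-axes [ 0.8 -0.1  0.1] tool z turn rad 0.0015 q [-0.62  0.85  0.77  1.43 -0.62  1.12 -1.49] F [-0.2 -0.2  0.4] M [-0.01  0.04 -0.04] w 85.1
```

View pics/w1.png

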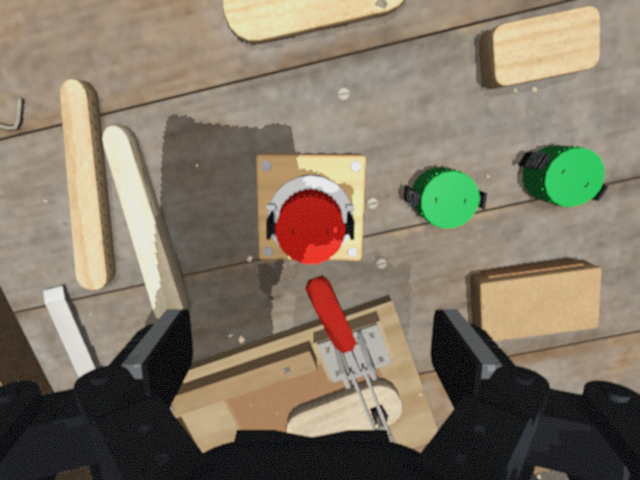

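Wrist view: tabs at (270,227) and (350,228), level with the jaws; handle tip at (320,283). Refining from this view.

```bash
python3 - <<'E'
from h import *
c=read_camera("wrist");im=c["pixels"];print(c["xyz"])
hsv=cv2.cvtColor(im,cv2.COLOR_RGB2HSV)
m=(((hsv[...,0]<8)|(hsv[...,0]>172))&(hsv[...,1]>180)&(hsv[...,2]>60)).astype(np.uint8)
n,l,st,ce=cv2.connectedComponentsWithStats(m)
for i in range(1,n):
    if st[i,4]>200: print(st[i],ce[i])
crop("wrist",220,140,400,360,3,"w1c.png")
t=np.linspace(0,6.283,24)
P=[[.578+.0245*np.cos(a),.136+.0245*np.sin(a),.101] for a in t]
q=np.array([proj(c,p) for p in P]);print(q.min(0),q.max(0))
for p in((.542,.138,.113),(.545,.138,.118)):print(proj(c,p))
c2=read_camera("top")
print(tri(c2,(283/6+139.6,297/6+189.6),c,(319,282)))
i=im[:,:,::-1].copy()
for p in q.astype(int): cv2.circle(i,p,1,(255,0,0),-1)
cv2.imwrite("pics/w1c.png",cv2.resize(i[140:360,220:400],None,fx=3,fy=2.7))
E
```

```text
[0.64598342 0.1231439  0.37307056]
[ 275  190   71   73 3859] [309.71780254 226.96372117]
[ 306  277   49   76 1696] [329.87441038 313.52712264]
[273.46658843 196.39717091] [344.26473457 264.94508916]
[314.72711768 286.26334046]
[314.06592007 284.96261891]
(array([0.54493634, 0.13542848, 0.11520097]), np.float64(0.0020777544900199823))
```

View pics/w1c.png

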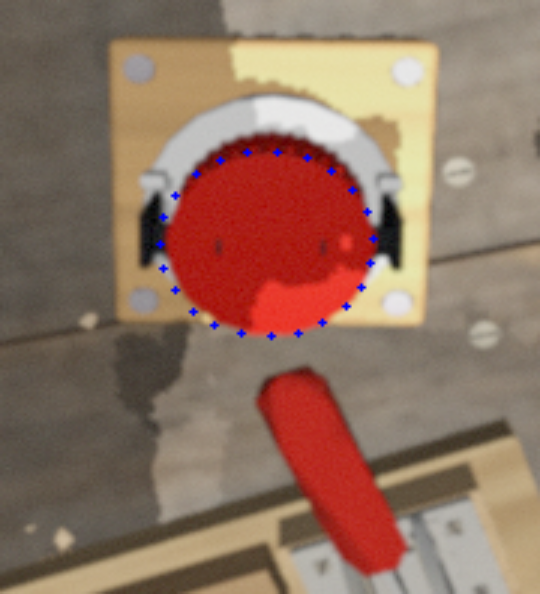

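```bash
python3 -c "
from h import *
rel([.5787,.1355,.076],-99.8)"
```

```text
t 4.35 pos [0.5773 0.1358 0.2314] tooly yaw -99.62 tilt axis z [ 0.  0. -1.] shift now-axes [1.400e+00 1.000e-01 1.554e+02] tool z turn rad 0.0032 q [-0.62  0.85  0.77  1.43 -0.62  1.12 -1.49] F [0.6 0.2 0. ] M [ 0.02 -0.03  0.03] w 85.3
```

```bash
python3 -m creep '[[[0,0,0,1.4,0,20,85],[0,0,0.003,0,0,25,85],[0,0,0,0,0,25,85],[0,0,0,0,0,25,85],[0,0,0,0,0,20,85],[0,0,0,0,0,15,85],[0,0,0,0,0,15,85],[0,0,0,0,0,10,85],[0,0,0,0,0,0,85],[0,0,0,0,0,0,85]]]' 30
python3 -c "
from h import *
rel([.5787,.1355,.076],-99.8)
c=read_camera('wrist');cv2.imwrite('pics/w2.png',c['pixels'][:,:,::-1])
c=crop('scene',170,140,290,240,6,'s2.png')"
```

```text
t: 5.6
ee_pos: [0.5789, 0.1356, 0.0768]
tcp_rot: [-3.13, 0.272, -0.001]
force: [-1.1, -1.1, 0.9]
grip_width: 0.999
t 5.6 pos [0.5789 0.1356 0.0768] tooly yaw -99.92 tilt axis z [ 0.001 -0.    -1.   ] shift now-axes [-0.2  0.1  0.8] tool z turn rad -0.0022 q [-0.57  1.04  0.63  1.57 -0.79  0.8  -1.35] F [-1.1 -1.1  0.9] M [ 0.07 -0.03 -0.02] w 85.3
```

View pics/w2.png

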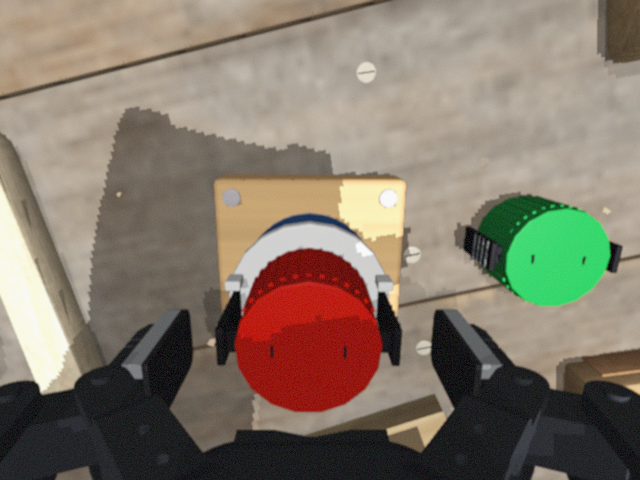

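View pics/s2.png

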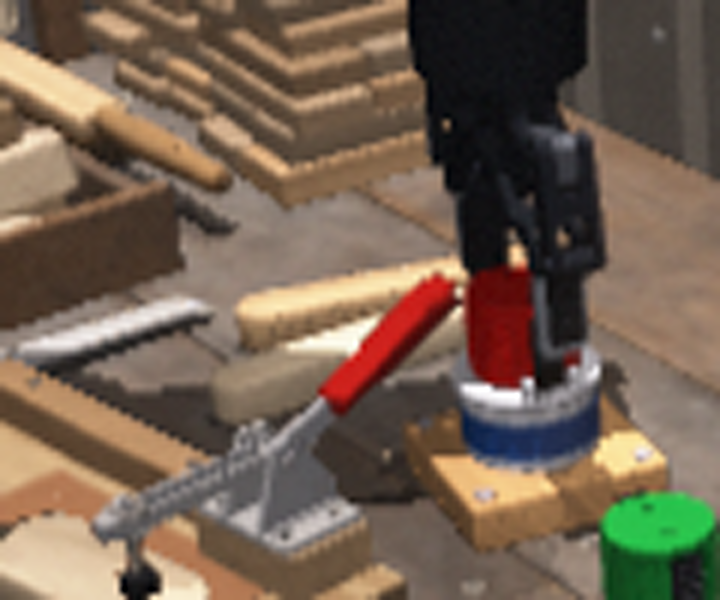

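Fingers straddle the tabs and are centred on them (tabs at x 228 and 392, pads at 190 and 433). Squeezing.

```bash
python3 -m creep '[[[0,0,0,0,0,0,44],[0,0,0,0,0,0,44],[0,0,0,0,0,0,44],[0,0,0,0,0,0,44],[0,0,0,0,0,0,44],[0,0,0,0,0,0,44],[0,0,0,0,0,0,44],[0,0,0,0,0,0,44]]]' 35
python3 -c "
from h import *
rel([.5787,.1355,.076],-99.8)
c=read_camera('wrist');cv2.imwrite('pics/w3.png',c['pixels'][:,:,::-1])"
```

```text
t: 6.7
ee_pos: [0.5791, 0.1358, 0.0774]
tcp_rot: [-3.129, 0.272, -0.002]
force: [-3.3, 1.0, 17.6]
grip_width: 0.566
t 6.7 pos [0.5791 0.1358 0.0774] tooly yaw -99.92 tilt axis z [ 0.001  0.001 -1.   ] shift now-axes [-0.4  0.4  1.4] tool z turn rad -0.0021 q [-0.57  1.04  0.63  1.57 -0.79  0.8  -1.35] F [-3.3  1.  17.6] M [ 0.3   0.85 -0.06] w 48.3
```

View pics/w3.png

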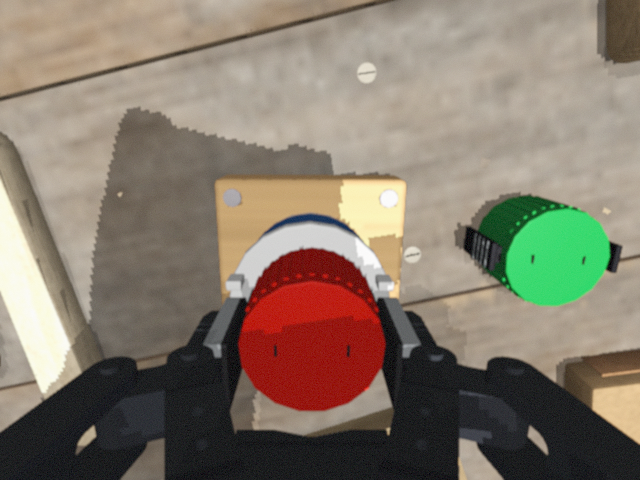

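Width 48 mm, so both tabs are in. Easing the downward push, then starting the turn.

```bash
python3 -m creep '[[[0,0,0,0,0,-0.8,44],[0,0,0,0,0,0,44]]]'
python3 -c "
from h import *
rel([.5787,.1355,.076],-99.8)"
python3 -m creep '[[[0,0,-0.03,0,0,0,44],[0,0,-0.03,0,0,0,44],[0,0,-0.03,0,0,0,44],[0,0,0,0,0,0,44]]]'
python3 -c "
from h import *
rel([.5787,.1355,.076],-99.8)"
```

```text
t: 7.0
ee_pos: [0.579, 0.1358, 0.0777]
tcp_rot: [-3.129, 0.272, -0.001]
force: [-1.3, 1.0, 9.6]
grip_width: 0.56
t 7.0 pos [0.579  0.1358 0.0777] tooly yaw -99.92 tilt axis z [ 0.001  0.    -1.   ] shift now-axes [-0.3  0.4  1.7] tool z turn rad -0.0021 q [-0.57  1.04  0.63  1.57 -0.79  0.8  -1.35] F [-1.3  1.   9.6] M [0.34 0.24 0.02] w 47.8
t: 7.5
ee_pos: [0.5792, 0.1356, 0.0777]
tcp_rot: [-3.139, 0.13, -0.002]
force: [0.8, 0.5, 8.1]
grip_width: 0.561
t 7.5 pos [0.5792 0.1356 0.0777] tooly yaw -94.74 tilt axis z [ 0.001  0.    -1.   ] shift now-axes [-0.5  0.2  1.7] tool z turn rad 0.0883 q [-0.56  1.03  0.61  1.57 -0.76  0.79 -1.28] F [0.8 0.5 8.1] M [ 0.18 -0.05  0.01] w 47.9
```

```bash
python3 -m creep '[[[0,0,-0.05,0,0,0,44],[0,0,-0.05,0,0,0,44],[0,0,-0.05,0,0,0,44],[0,0,-0.05,0,0,0,44],[0,0,0,0,0,0,44]]]'
python3 -c "
from h import *
rel([.5787,.1355,.076],-99.8)
c=read_camera('wrist');cv2.imwrite('pics/w4.png',c['pixels'][:,:,::-1])"
```

```text
t: 8.12
ee_pos: [0.5793, 0.1357, 0.0777]
tcp_rot: [-3.136, -0.185, -0.002]
force: [0.7, 1.0, 7.9]
grip_width: 0.559
t 8.12 pos [0.5793 0.1357 0.0777] tooly yaw -83.26 tilt axis z [ 0.002  0.    -1.   ] shift now-axes [-0.6  0.1  1.7] tool z turn rad 0.2886 q [-0.54  1.02  0.56  1.57 -0.71  0.76 -1.12] F [0.7 1.  7.9] M [ 0.3  -0.15  0.02] w 47.8
```

View pics/w4.png

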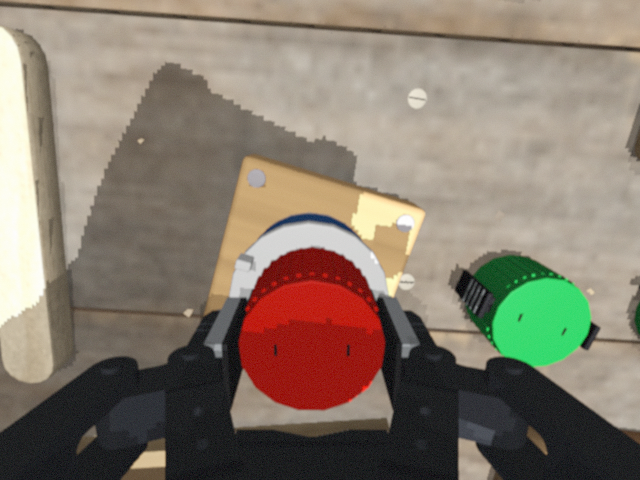

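The cap turns with the gripper (its slots stay level at (275,350) and (348,350)). Continuing.

```bash
python3 -m creep '[[[0,0,-0.05,0,0,0,44],[0,0,-0.05,0,0,0,44],[0,0,-0.05,0,0,0,44],[0,0,-0.05,0,0,0,44],[0,0,-0.05,0,0,0,44],[0,0,-0.05,0,0,0,44],[0,0,-0.03,0,0,0,44],[0,0,0,0,0,0,44]]]'
python3 -c "
from h import *
rel([.5787,.1355,.076],-99.8)"
```

```text
t: 9.18
ee_pos: [0.5795, 0.136, 0.0777]
tcp_rot: [-3.063, -0.697, -0.003]
force: [3.4, 2.2, 7.5]
grip_width: 0.559
t 9.18 pos [0.5795 0.136  0.0777] tooly yaw -64.37 tilt axis z [ 0.002  0.001 -1.   ] shift now-axes [-0.9  0.1  1.7] tool z turn rad 0.6184 q [-0.5   1.    0.47  1.57 -0.61  0.72 -0.88] F [3.4 2.2 7.5] M [ 0.6  -0.52 -0.06] w 47.8
```

```bash
cat > chk.py <<'E'
from h import *
import sys
rel([.5787,.1355,.076],-99.8)
s=state();sys.exit(int(abs(s["moment"][2])>0.2 or np.hypot(*s["force"][:2])>12))
E
python3 -m creep '[[[0,0,-0.025,0,0,0,44],[0,0,0,0,0,0,44]]]' >/dev/null && python3 chk.py && python3 -m creep '[[[0,0,-0.025,0,0,0,44],[0,0,0,0,0,0,44]]]' >/dev/null && python3 chk.py && python3 -m creep '[[[0,0,-0.025,0,0,0,44],[0,0,0,0,0,0,44]]]' >/dev/null && python3 chk.py && python3 -m creep '[[[0,0,-0.025,0,0,0,44],[0,0,0,0,0,0,44]]]' >/dev/null && python3 chk.py && python3 -m creep '[[[0,0,-0.025,0,0,0,44],[0,0,0,0,0,0,44]]]' >/dev/null && python3 chk.py
```

```text
t 9.43 pos [0.5795 0.136  0.0777] tooly yaw -62.94 tilt axis z [ 0.002  0.001 -1.   ] shift now-axes [-0.9  0.1  1.7] tool z turn rad 0.6434 q [-0.5   1.    0.46  1.57 -0.6   0.72 -0.86] F [2.  2.9 7. ] M [ 0.66 -0.53 -0.03] w 47.9
t 9.68 pos [0.5795 0.136  0.0777] tooly yaw -61.5 tilt axis z [ 0.002  0.001 -1.   ] shift now-axes [-0.9  0.1  1.7] tool z turn rad 0.6684 q [-0.5   0.99  0.46  1.57 -0.6   0.72 -0.84] F [3.1 3.5 6.6] M [ 0.66 -0.49 -0.  ] w 47.9
t 9.93 pos [0.5795 0.1361 0.0777] tooly yaw -60.07 tilt axis z [ 0.002  0.001 -1.   ] shift now-axes [-1.   0.1  1.7] tool z turn rad 0.6934 q [-0.5   0.99  0.45  1.57 -0.59  0.71 -0.82] F [2.4 2.8 7.6] M [ 0.7  -0.53 -0.07] w 48.2
t 10.18 pos [0.5795 0.1361 0.0777] tooly yaw -58.64 tilt axis z [ 0.002  0.001 -1.   ] shift now-axes [-1.   0.1  1.7] tool z turn rad 0.7184 q [-0.49  0.99  0.44  1.57 -0.58  0.71 -0.8 ] F [2.3 2.6 8. ] M [ 0.74 -0.5  -0.03] w 47.9
t 10.43 pos [0.5795 0.1362 0.0777] tooly yaw -57.2 tilt axis z [ 0.002  0.001 -1.   ] shift now-axes [-1.   0.1  1.7] tool z turn rad 0.7435 q [-0.49  0.99  0.44  1.57 -0.57  0.71 -0.78] F [3.3 3.5 7.8] M [ 0.73 -0.45 -0.07] w 48.4
```

```bash

python3 -m creep '[[[0,0,-0.025,0,0,0,44],[0,0,0,0,0,0,44]]]' >/dev/null && python3 chk.py && python3 -m creep '[[[0,0,-0.025,0,0,0,44],[0,0,0,0,0,0,44]]]' >/dev/null && python3 chk.py && python3 -m creep '[[[0,0,-0.025,0,0,0,44],[0,0,0,0,0,0,44]]]' >/dev/null && python3 chk.py && python3 -m creep '[[[0,0,-0.025,0,0,0,44],[0,0,0,0,0,0,44]]]' >/dev/null && python3 chk.py && python3 -m creep '[[[0,0,-0.025,0,0,0,44],[0,0,0,0,0,0,44]]]' >/dev/null && python3 chk.py
python3 -c "
from h import *
crop('wrist',0,0,640,480,1,'w5.png')"
```

```text
t 10.68 pos [0.5795 0.1361 0.0777] tooly yaw -55.77 tilt axis z [ 0.002  0.001 -1.   ] shift now-axes [-1.   0.1  1.7] tool z turn rad 0.7684 q [-0.49  0.99  0.43  1.57 -0.56  0.71 -0.77] F [2.6 3.4 7.4] M [ 0.81 -0.53 -0.05] w 47.9
t 10.93 pos [0.5794 0.1362 0.0777] tooly yaw -54.34 tilt axis z [ 0.002  0.001 -1.   ] shift now-axes [-1.   0.1  1.7] tool z turn rad 0.7934 q [-0.48  0.99  0.42  1.57 -0.56  0.7  -0.75] F [1.9 3.5 7.6] M [ 0.85 -0.47 -0.07] w 47.9
t 11.18 pos [0.5793 0.1363 0.0777] tooly yaw -52.91 tilt axis z [ 0.002  0.001 -1.   ] shift now-axes [-0.9  0.2  1.7] tool z turn rad 0.8184 q [-0.48  0.99  0.42  1.57 -0.55  0.7  -0.73] F [0.7 3.8 8.5] M [ 0.89 -0.17 -0.12] w 47.7
t 11.43 pos [0.579  0.1364 0.0777] tooly yaw -51.47 tilt axis z [ 0.001  0.001 -1.   ] shift now-axes [-0.9  0.5  1.7] tool z turn rad 0.8435 q [-0.48  0.98  0.41  1.57 -0.54  0.7  -0.71] F [-0.2  3.9  9.4] M [ 1.11  0.17 -0.1 ] w 48.2
t 11.68 pos [0.5789 0.1366 0.0777] tooly yaw -50.04 tilt axis z [ 0.001  0.001 -1.   ] shift now-axes [-0.8  0.7  1.7] tool z turn rad 0.8685 q [-0.47  0.98  0.4   1.57 -0.53  0.7  -0.69] F [-1.7  5.7 10.5] M [ 1.22  0.48 -0.3 ] w 48.2
```

View pics/w5.png

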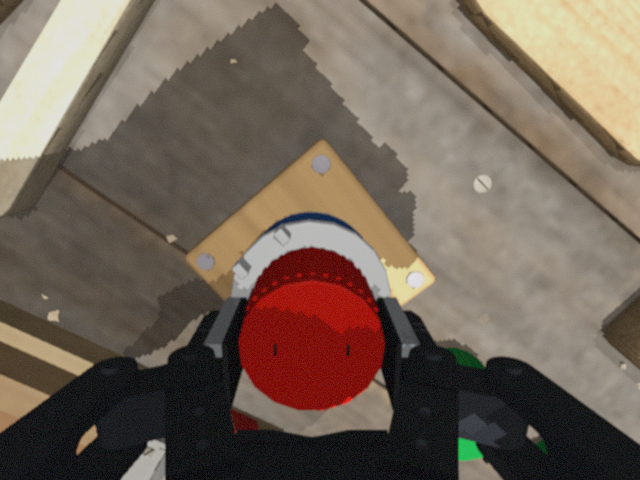

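```bash
python3 - <<'E'
from h import *
for n in("w3","w4","w5"):
    i=cv2.imread(f"pics/{n}.png");r=i[335:366,255:370,2].astype(float)
    bg=cv2.medianBlur(i[...,2],15)[335:366,255:370].astype(float)
    d=np.clip(bg-r-30,0,None);d[:,:8]=0;d[:,-8:]=0
    h=57;out=[]
    for a,b in((0,h),(h,115)):
        w=d[:,a:b];ys,xs=np.mgrid[0:31,a:b];out+=[(w*xs).sum()/w.sum()+255,(w*ys).sum()/w.sum()+335]
    print(n,np.round(out,2),np.degrees(np.arctan2(out[3]-out[1],out[2]-out[0])))
a,b=cv2.imread("pics/w3.png"),cv2.imread("pics/w5.png")
v=np.hstack([x[270:420,220:400] for x in(a,b)]);cv2.imwrite("pics/cmp.png",cv2.resize(v,None,fx=2.2,fy=2.2,interpolation=cv2.INTER_CUBIC))
E
```

```text
w3 [274.96 350.57 347.92 350.61] 0.03145980627293372
w4 [275.02 349.83 347.83 349.97] 0.1083765014090841
w5 [274.77 349.4  347.62 350.18] 0.6106073664731455
```

View pics/cmp.png

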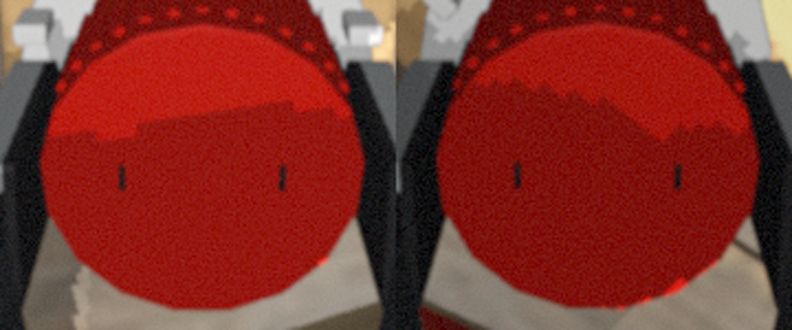

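Mz has risen to −0.3 N m over the last 3 steps, and the cap lags the jaws by 0.6° in the image. That points to the stop on the cap rather than the handle on a finger. Backing off about 1.5° and testing a gentle lift.

```bash
cat > chz.py <<'E'
from h import *
import sys
rel([.5787,.1355,.076],-99.8)
s=state();sys.exit(int(s["force"][2]<-9 or abs(s["moment"][2])>.4 or np.hypot(*s["force"][:2])>14))
E
python3 -m creep '[[[0,0,0.025,0,0,0,44],[0,0,0,0,0,0,44]]]' >/dev/null && python3 chz.py && python3 -m creep '[[[0,0,0,0,0,-1.5,44],[0,0,0,0,0,0,44]]]' >/dev/null && python3 chz.py && python3 -m creep '[[[0,0,0,0,0,-1,44],[0,0,0,0,0,0,44]]]' >/dev/null && python3 chz.py && python3 -m creep '[[[0,0,0,0,0,-1,44],[0,0,0,0,0,0,44]]]' >/dev/null && python3 chz.py && python3 -m creep '[[[0,0,0,0,0,-0.6,44],[0,0,0,0,0,0,44]]]' >/dev/null && python3 chz.py && python3 -m creep '[[[0,0,0,0,0,-0.6,44],[0,0,0,0,0,0,44]]]' >/dev/null && python3 chz.py && python3 -m creep '[[[0,0,0,0,0,-0.6,44],[0,0,0,0,0,0,44]]]' >/dev/null && python3 chz.py
```

```text
t 11.97 pos [0.5789 0.1365 0.0777] tooly yaw -51.5 tilt axis z [ 0.001  0.001 -1.   ] shift now-axes [-0.8  0.7  1.7] tool z turn rad 0.8429 q [-0.48  0.98  0.41  1.57 -0.54  0.7  -0.71] F [-2.2  4.7 10.2] M [ 1.13  0.47 -0.08] w 48.0
t 12.22 pos [0.5785 0.1364 0.0785] tooly yaw -51.48 tilt axis z [-0.     0.001 -1.   ] shift now-axes [-0.4  0.8  2.4] tool z turn rad 0.8433 q [-0.48  0.98  0.41  1.57 -0.54  0.7  -0.71] F [-0.7  5.8 -1.8] M [ 1.32  0.02 -0.01] w 47.4
t 12.47 pos [0.5785 0.1363 0.0793] tooly yaw -51.48 tilt axis z [-0.001  0.001 -1.   ] shift now-axes [-0.3  0.8  3.3] tool z turn rad 0.8433 q [-0.48  0.98  0.41  1.57 -0.54  0.71 -0.71] F [ 0.6  5.  -4.9] M [ 1.26 -0.2  -0.04] w 48.1
t 12.72 pos [0.5785 0.1363 0.0803] tooly yaw -51.48 tilt axis z [-0.001  0.001 -1.   ] shift now-axes [-0.3  0.8  4.2] tool z turn rad 0.8434 q [-0.48  0.98  0.41  1.57 -0.54  0.71 -0.71] F [ 1.2  5.6 -4.9] M [ 1.31 -0.24 -0.08] w 48.0
t 12.97 pos [0.5785 0.1363 0.0808] tooly yaw -51.48 tilt axis z [-0.001  0.001 -1.   ] shift now-axes [-0.3  0.8  4.8] tool z turn rad 0.8433 q [-0.48  0.98  0.41  1.57 -0.54  0.71 -0.71] F [ 1.4  5.2 -6.3] M [ 1.29 -0.25 -0.08] w 48.0
t 13.22 pos [0.5784 0.1363 0.0814] tooly yaw -51.48 tilt axis z [-0.001  0.001 -1.   ] shift now-axes [-0.3  0.8  5.4] tool z turn rad 0.8433 q [-0.48  0.98  0.41  1.57 -0.54  0.71 -0.71] F [ 1.   5.  -4.5] M [ 1.2  -0.19 -0.05] w 48.0
t 13.47 pos [0.5785 0.1363 0.082 ] tooly yaw -51.48 tilt axis z [-0.001  0.001 -1.   ] shift now-axes [-0.3  0.8  6. ] tool z turn rad 0.8433 q [-0.48  0.98  0.41  1.57 -0.54  0.71 -0.71] F [ 1.1  5.4 -6.3] M [ 1.25 -0.24 -0.09] w 47.9
```

```bash

python3 -m creep '[[[0,0,0,0,0,-0.6,44],[0,0,0,0,0,0,44]]]' >/dev/null && python3 chz.py && python3 -m creep '[[[0,0,0,0,0,-0.6,44],[0,0,0,0,0,0,44]]]' >/dev/null && python3 chz.py && python3 -m creep '[[[0,0,0,0,0,-0.6,44],[0,0,0,0,0,0,44]]]' >/dev/null && python3 chz.py && python3 -m creep '[[[0,0,0,0,0,-0.8,44],[0,0,0,0,0,0,44]]]' >/dev/null && python3 chz.py && python3 -m creep '[[[0,0,0,0,0,-1,44],[0,0,0,0,0,0,44]]]' >/dev/null && python3 chz.py
python3 -c "
from h import *
crop('wrist',0,0,640,480,1,'w6.png')
crop('scene',190,140,280,215,8,'s6.png')"
```

```text
t 13.72 pos [0.5785 0.1363 0.0826] tooly yaw -51.49 tilt axis z [-0.001  0.001 -1.   ] shift now-axes [-0.3  0.8  6.6] tool z turn rad 0.8432 q [-0.48  0.98  0.41  1.57 -0.54  0.71 -0.72] F [ 0.8  5.8 -5.4] M [ 1.27 -0.25 -0.01] w 47.7
t 13.97 pos [0.5785 0.1363 0.0832] tooly yaw -51.48 tilt axis z [-0.001  0.001 -1.   ] shift now-axes [-0.3  0.8  7.2] tool z turn rad 0.8433 q [-0.48  0.98  0.41  1.57 -0.54  0.71 -0.72] F [ 0.6  5.9 -5.2] M [ 1.25 -0.22 -0.05] w 47.8
t 14.22 pos [0.5785 0.1363 0.0839] tooly yaw -51.49 tilt axis z [-0.001  0.001 -1.   ] shift now-axes [-0.3  0.8  7.9] tool z turn rad 0.8432 q [-0.48  0.98  0.41  1.57 -0.54  0.71 -0.72] F [ 0.4  5.1 -4.1] M [ 1.2  -0.17 -0.08] w 47.9
t 14.47 pos [0.5785 0.1363 0.0846] tooly yaw -51.48 tilt axis z [-0.001  0.001 -1.   ] shift now-axes [-0.3  0.8  8.6] tool z turn rad 0.8433 q [-0.48  0.97  0.42  1.57 -0.53  0.72 -0.72] F [ 2.2  5.5 -4.6] M [ 1.14 -0.15 -0.06] w 48.0
t 14.72 pos [0.5784 0.1363 0.0857] tooly yaw -51.49 tilt axis z [-0.001  0.001 -1.   ] shift now-axes [-0.3  0.8  9.7] tool z turn rad 0.8432 q [-0.48  0.97  0.42  1.57 -0.53  0.72 -0.72] F [ 0.9  4.6 -4.8] M [ 1.17 -0.19 -0.11] w 47.7
```

View pics/s6.png

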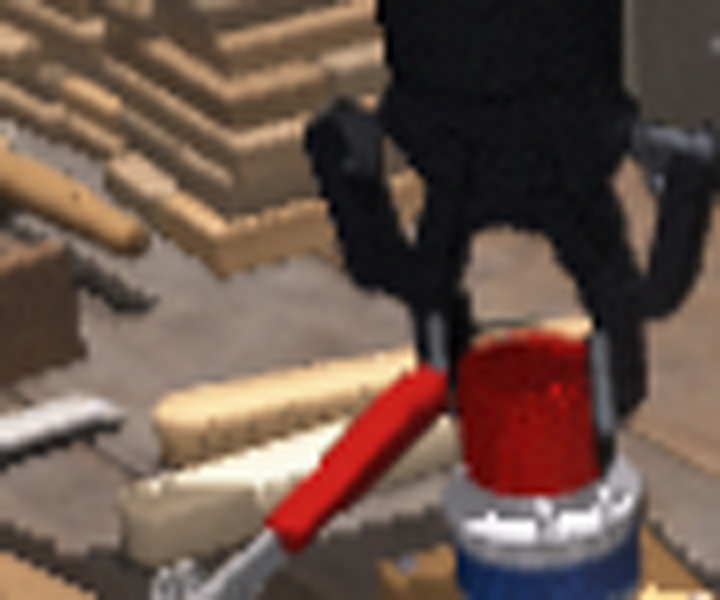

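View pics/w6.png

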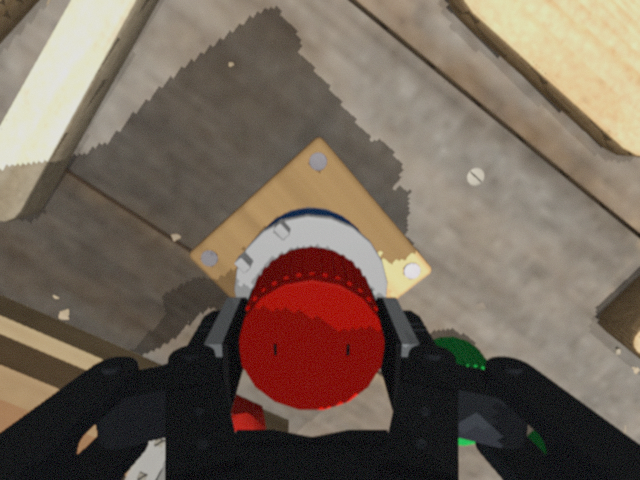

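The cap has risen 7 mm, past the 3 mm lug limit, at a steady low force, with no slip in the pads. It is free. Lifting it off straight.

```bash

python3 -m creep '[[[0,0,0,0,0,-3,44],[0,0,0,0,0,-4,44],[0,0,0,0,0,-5,44]]]' >/dev/null && python3 chz.py && python3 -m creep '[[[0,0,0,0,0,-5,44],[0,0,0,0,0,-5,44],[0,0,0,0,0,-5,44],[0,0,0,0,0,-5,44]]]' >/dev/null && python3 chz.py && python3 -m creep '[[[0,0,0,0,0,-10,44],[0,0,0,0,0,-15,44],[0,0,0,0,0,-20,44],[0,0,0,0,0,-15,44],[0,0,0,0,0,-10,44],[0,0,0,0,0,0,44]]]' >/dev/null && python3 chz.py
python3 -c "
from h import *
rel([.555,-.260,.18],-9.8)
crop('scene',170,110,290,210,6,'s7.png')"
```

```text
t 15.2 pos [0.5788 0.1352 0.0983] tooly yaw -51.53 tilt axis z [ 0.    -0.001 -1.   ] shift now-axes [ 0.1 -0.3 22.3] tool z turn rad 0.8425 q [-0.49  0.96  0.43  1.56 -0.52  0.74 -0.72] F [ 0.7  0.9 -1. ] M [ 0.15 -0.15  0.01] w 47.9
t 15.7 pos [0.5787 0.1356 0.1184] tooly yaw -51.51 tilt axis z [ 0. -0. -1.] shift now-axes [-0.1  0.1 42.4] tool z turn rad 0.8428 q [-0.49  0.93  0.45  1.55 -0.51  0.79 -0.74] F [-0.9  0.6 -1.1] M [0.01 0.01 0.03] w 47.8
t 16.45 pos [0.5789 0.1357 0.1885] tooly yaw -51.51 tilt axis z [ 0.001  0.    -1.   ] shift now-axes [ -0.3   0.  112.5] tool z turn rad 0.8429 q [-0.52  0.84  0.5   1.48 -0.46  0.94 -0.78] F [-0.5  0.6 -1.3] M [-0.01 -0.02 -0.02] w 48.1
t 16.45 pos [0.5789 0.1357 0.1885] tooly yaw -51.51 tilt axis z [ 0.001  0.    -1.   ] shift now-axes [-265.   294.8    8.4] tool z turn rad -0.7279 q [-0.52  0.84  0.5   1.48 -0.46  0.94 -0.78] F [-0.5  0.6 -1.3] M [-0.01 -0.02 -0.02] w 48.1
```

View pics/s7.png

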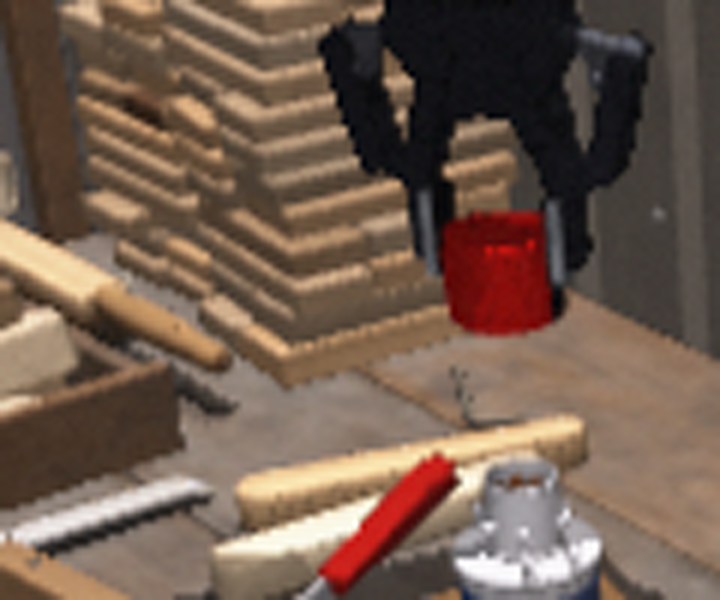

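The cap is off and level in the jaws. Carrying it to the tray.

```bash

python3 -m creep '[[[0,0,0,-10,12,0,44],[0,0,0,-20,22,0,44],[0,0,0,-27,30,0,44],[0,0,0,-27,30,0,44],[0,0,0,-27,30,0,44],[0,0,0,-27,30,0,44],[0,0,0,-27,30,0,44],[0,0,0,-27,30,0,44],[0,0,0,-27,30,0,44],[0,0,0,-25,27,0,44],[0,0,0,-15,16,0,44],[0,0,0,-6,7.8,0,44],[0,0,0,0,0,0,44]]]' >/dev/null
python3 -c "
from h import *
rel([.555,-.260,.018],-51.5)
crop('wrist',0,0,640,480,1,'w8.png')"
```

```text
t 18.12 pos [ 0.5544 -0.2603  0.1877] tooly yaw -51.55 tilt axis z [-0.  0. -1.] shift now-axes [7.000e-01 1.000e-01 1.697e+02] tool z turn rad -0.0009 q [ 0.2   0.85  0.41  1.4  -0.38  0.96 -0.2 ] F [ 0.6  0.7 -0.9] M [-0.   -0.03 -0.01] w 47.8
```

View pics/w8.png

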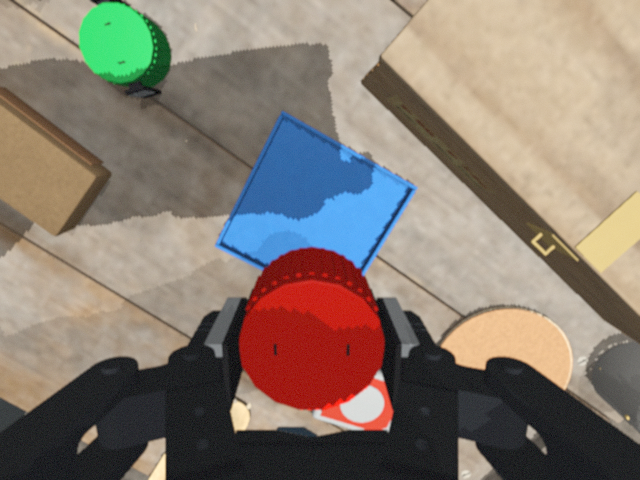

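```bash
python3 -c "
from h import *
c=read_camera('top');s=read_camera('scene')
print(tri(c,(372,181),s,(373,234)),onz(c,(370,192),0),onz(c,(450,192),.0))
cv2.imwrite('pics/t8.png',c['pixels'][:,:,::-1])"
```

```text
(array([ 0.660779  , -0.2245207 ,  0.09590259]), np.float64(0.004060389421727158)) [ 0.66025793 -0.23046435  0.        ] [ 0.65954062 -0.4042039   0.        ]
```

View pics/t8.png

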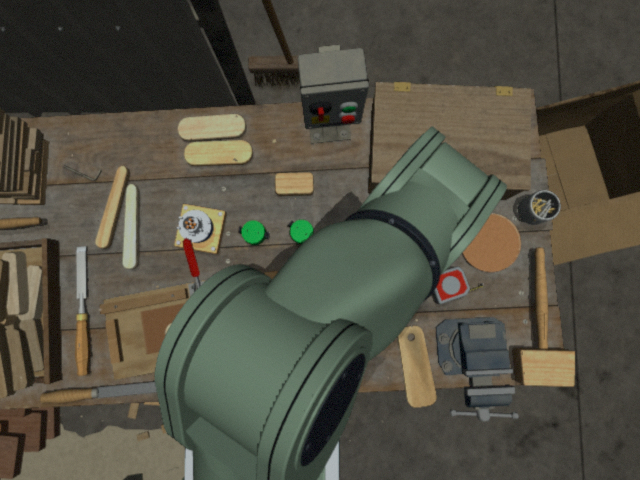

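```bash

python3 -m creep '[[[0,0,0,-6,-3,15,44],[0,0,0,0,0,25,44],[0,0,0,0,0,30,44],[0,0,0,0,0,25,44],[0,0,0,0,0,20,44],[0,0,0,0,0,15,44],[0,0,0,0,0,10,44],[0,0,0,0,0,10,44],[0,0,0,0,0,8,44],[0,0,0,0,0,4,44],[0,0,0,0,0,0,44]]]' >/dev/null
python3 -c "
from h import *
rel([.555,-.260,.018],-51.5)
crop('scene',300,220,400,330,5,'s9.png')"
```

```text
t 19.65 pos [ 0.5482 -0.2614  0.026 ] tooly yaw -51.51 tilt axis z [-0. -0. -1.] shift now-axes [6.2 3.1 8. ] tool z turn rad -0.0002 q [ 0.25  1.06  0.3   1.53 -0.47  0.62 -0.11] F [-0.1 -0.2 -0.6] M [0.   0.02 0.04] w 47.9
```

View pics/s9.png

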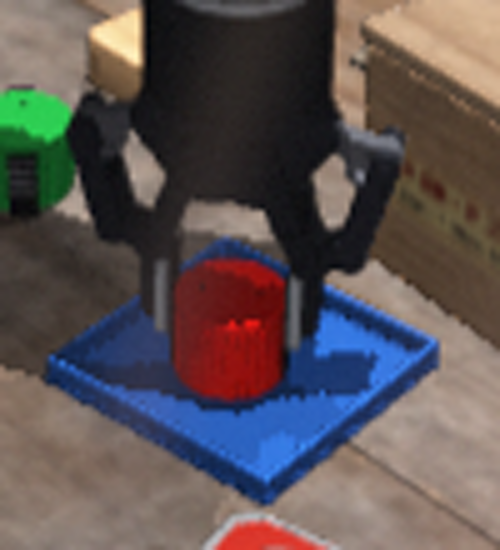

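The cap hangs level inside the tray, about 8 mm above the floor. Creeping down to contact.

```bash
cat > chd.py <<'E'
from h import *
import sys
rel([.555,-.260,.018],-51.5)
sys.exit(int(state()["force"][2]>2.5))
E
python3 -m creep '[[[0,0,0,0,0,3,44],[0,0,0,0,0,2,44],[0,0,0,0,0,0,44]]]' >/dev/null && python3 chd.py && python3 -m creep '[[[0,0,0,0,0,1,44],[0,0,0,0,0,0,44]]]' >/dev/null && python3 chd.py && python3 -m creep '[[[0,0,0,0,0,1,44],[0,0,0,0,0,0,44]]]' >/dev/null && python3 chd.py && python3 -m creep '[[[0,0,0,0,0,0.8,44],[0,0,0,0,0,0,44]]]' >/dev/null && python3 chd.py && python3 -m creep '[[[0,0,0,0,0,0.8,44],[0,0,0,0,0,0,44]]]' >/dev/null && python3 chd.py && python3 -m creep '[[[0,0,0,0,0,0.8,44],[0,0,0,0,0,0,44]]]' >/dev/null && python3 chd.py
```

```text
t 20.07 pos [ 0.5481 -0.2614  0.0209] tooly yaw -51.51 tilt axis z [-0. -0. -1.] shift now-axes [6.3 3.2 2.9] tool z turn rad -0.0002 q [ 0.25  1.07  0.3   1.53 -0.47  0.61 -0.1 ] F [-0.1 -0.1 -0.6] M [ 0.01  0.02 -0.  ] w 48.0
t 20.32 pos [ 0.5482 -0.2614  0.02  ] tooly yaw -51.51 tilt axis z [-0. -0. -1.] shift now-axes [6.2 3.1 2. ] tool z turn rad -0.0002 q [ 0.25  1.07  0.3   1.53 -0.47  0.61 -0.1 ] F [-0.4  0.2 -1. ] M [ 0.05  0.01 -0.07] w 47.9
t 20.57 pos [ 0.5482 -0.2614  0.019 ] tooly yaw -51.51 tilt axis z [-0. -0. -1.] shift now-axes [6.2 3.1 1. ] tool z turn rad -0.0001 q [ 0.25  1.07  0.3   1.53 -0.47  0.61 -0.1 ] F [ 0.   0.4 -0.3] M [ 0.   -0.05 -0.03] w 47.8
t 20.82 pos [ 0.5482 -0.2614  0.0182] tooly yaw -51.51 tilt axis z [-0. -0. -1.] shift now-axes [6.2 3.1 0.2] tool z turn rad -0.0002 q [ 0.25  1.08  0.3   1.53 -0.47  0.6  -0.1 ] F [-0.1 -0.1 -0.7] M [-0.03  0.06  0.04] w 48.0
t 21.07 pos [ 0.5482 -0.2615  0.0178] tooly yaw -51.51 tilt axis z [ 0. -0. -1.] shift now-axes [ 6.2  3.1 -0.2] tool z turn rad -0.0002 q [ 0.25  1.08  0.3   1.53 -0.47  0.6  -0.1 ] F [-1.   0.8  6.6] M [ 0.25  0.36 -0.01] w 47.6
```

Contact with the floor at 6.6 N. Releasing and retreating.

```bash
python3 -m creep '[[[0,0,0,0,0,0,56],[0,0,0,0,0,0,66],[0,0,0,0,0,0,76],[0,0,0,0,0,0,78],[0,0,0,0,0,0,78],[0,0,0,0,0,0,78]]]'
python3 -c "
from h import *
crop('scene',300,220,400,330,5,'s10.png');crop('wrist',0,0,640,480,1,'w10.png')"
```

```text
t: 21.82
ee_pos: [0.5482, -0.2614, 0.0174]
tcp_rot: [2.966, 1.035, -0.0]
force: [-0.6, -0.7, -0.1]
grip_width: 0.911
```

View pics/w10.png

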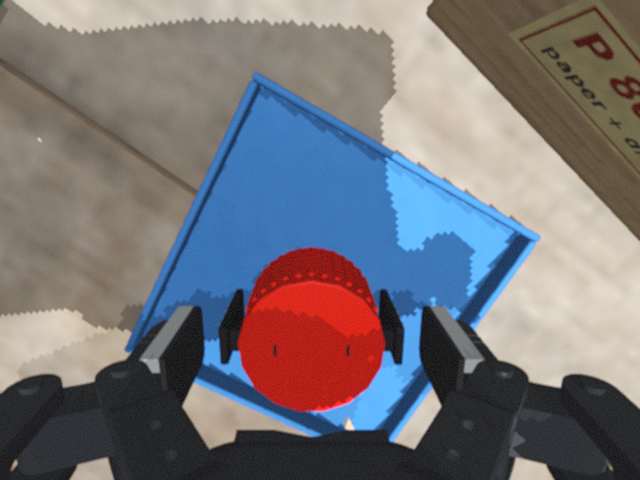

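Pads at (190,330) and (435,330) are clear of the tabs at (232,325) and (392,325). Going straight up, then swinging aside to look.

```bash
python3 -m creep '[[[0,0,0,0,0,-5,78],[0,0,0,0,0,-10,78],[0,0,0,0,0,-20,78],[0,0,0,0,0,-30,78],[0,0,0,0,0,-30,78],[0,0,0,0,0,-30,78],[0,0,0,0,0,-25,78],[0,0,0,0,0,-20,78],[0,0,0,0,0,-10,78],[0,0,0,0,0,0,78],[0,0,0,0,0,0,78]]]'
python3 -c "
from h import *
crop('scene',270,190,430,310,5,'s11.png');c=read_camera('wrist');cv2.imwrite('pics/w11.png',c['pixels'][:,:,::-1])
im=c['pixels'];hsv=cv2.cvtColor(im,cv2.COLOR_RGB2HSV)
m=(((hsv[...,0]<8)|(hsv[...,0]>172))&(hsv[...,1]>150)&(hsv[...,2]>60)).astype(np.uint8)
n,l,st,ce=cv2.connectedComponentsWithStats(m)
for i in range(1,n):
    if st[i,4]>300: print(st[i],ce[i],onz(c,ce[i],.041)-[.5553,-.2595,0])
b=cv2.inRange(hsv,(98,120,50),(125,255,255));k=max(cv2.findContours(b,0,2)[0],key=cv2.contourArea);r=cv2.minAreaRect(k);print('tray',onz(c,r[0],.014))
"
```

```text
t: 23.3
ee_pos: [0.5479, -0.2613, 0.1969]
tcp_rot: [-2.966, -1.035, 0.001]
force: [0.5, 0.1, -0.1]
grip_width: 0.907
[ 279  187   66   67 3320] [311.74307229 220.8253012 ] [-0.00576546 -0.00172298  0.041     ]
[ 325  359   78   59 1618] [364.03893696 386.19653894] [-0.09058539 -0.12586733  0.041     ]
tray [ 0.55781883 -0.26002632  0.014     ]
```

View pics/s11.png

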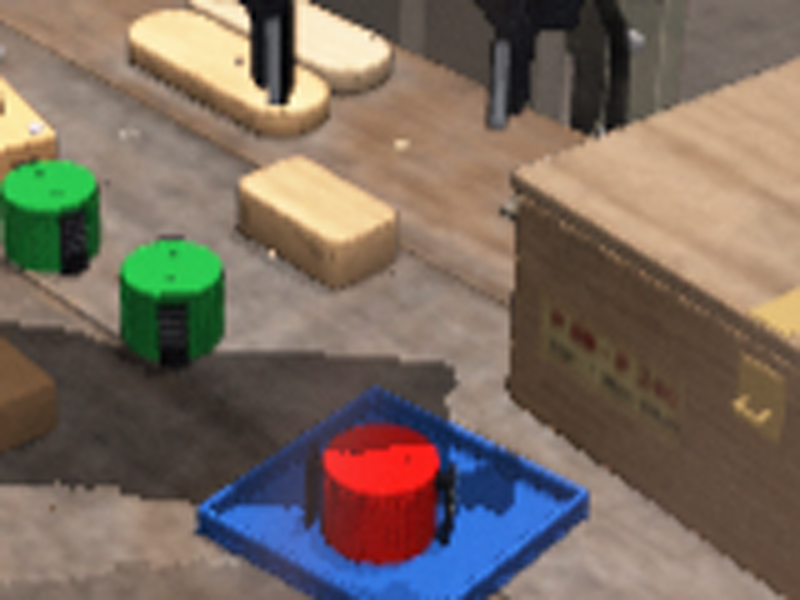

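View pics/w11.png

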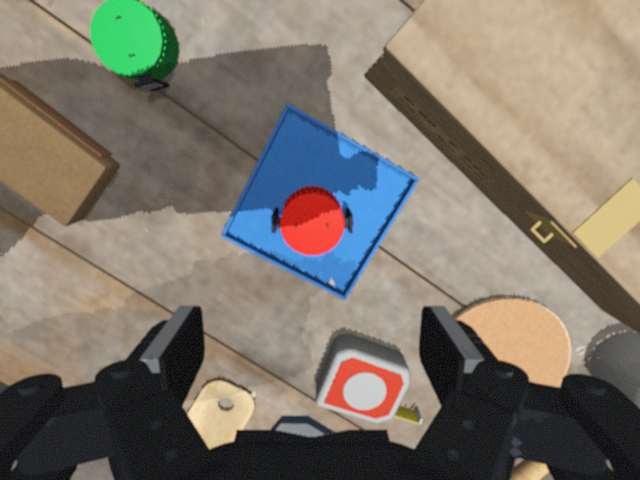

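The cap stands flat and upright in the tray, 6–9 mm from its centre. The gripper is clear, and the cork block, wooden block and tape measure are where they were.

```bash
python3 -c "
from workcell import *
print(sign_off())"
```

```text
the job is handed in; nothing more can be done
None
```

The tub is open: the red cap stands flat, right way up and released in the blue tray. I handed the job in at about 23.4 s of the 64 s, and `sign_off` gave no verdict.

- **Squeeze and turn:** I squeezed both tabs, with the jaws closing to 48 mm. I turned the cap counter-clockwise in small steps until I felt the stop at about 50°. There the resisting moment rose to 0.3 N m and the cap lagged the jaws by 0.6°.
- **Lift:** I backed off about 1.5° and lifted at a steady pull of about 5 N. The cap came up well past the 3 mm lug limit without slipping, and off the neck.
- **Set down:** I lowered it onto the tray floor until I felt contact (6.6 N), opened the fingers and moved straight up.

**Last checks:**
- The cap is 6–9 mm from the tray's centre (the range is two estimates of the centre, one per camera) and looks upright in two views.
- The gripper is clear, with wrist force near zero.
- By eye, the cork block, wooden block and tape measure look where they were; I did not measure their positions again.
- I couldn't measure the force on the neck's stop directly. I judged it only from the wrist readings.

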